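Level two shelf jacks

TASK

A little display shelf will be laid across the red and the blue jack on the shop counter. Spin the red knurled collar up its threaded rod until it is level with the blue collar, then let go; leave the blue and the green collar as they are.

Things in the scene. Friction and masses are not known exactly. Their poses are not given: they have to be found in the camera images.
- red_center (a point): Centre of the RED knurled collar, the one to spin: a cylinder 44 mm across, 40 mm tall, on the axis of an upright threaded rod; z up. Seen from above, anticlockwise raises it, 30 mm per radian (quick-rise thread), so the grip must rise with it. Starts 19 to 42 mm below blue: at most 1.4 rad does it in one grasp. Light friction (0.1 N m); stays where left.
- red_jack: Jack that carries the red collar, bolted to the counter; origin under its foot, at counter height. Foot 90 mm across, 22 mm high; fixed rod 18 mm across, its top 110 mm above the counter. The collar's centre travels from 70 to 118 mm above the counter; low, the rod stands up to 20 mm out of its top. All three jacks are alike and swap places.
- blue_center (a point): Centre (20 mm below its top) of the BLUE collar, of the same size on its own identical jack: the height to match. Not to be moved.
- green_center (a point): Centre (20 mm below its top) of the GREEN collar, of the same size on its own identical jack, at any height: a bystander, not to be moved.
There are look-alikes about, which are no part of the job. Leave any purple look-alike of the part that bears blue_center alone.

How it is judged:
By the outcome, as a careful person would: the job done as asked, in the order asked, and still so for the second after the job is handed in, with the robot touching nothing.
It also fails if it takes over 29 s, if anything falls off the work surface, if the arm or the gripper's body presses on something with over 40 N, if the wrist force passes 120 N, or if a joint passes its speed limit or range.

ROBOT

A 7-joint arm with a two-finger parallel gripper is mounted at the origin on the work surface. World frame = base frame: x ahead of the robot, y to its left, z up, the work surface at z = 0. Lengths are in m, angles in rad, forces in N, time in s.
With the tool pointing down it reaches from about 0.4 to 0.875 m from the base axis. Payload 6.5 kg.
Tool frame: the origin (TCP) lies on the centre line of the jaws, within the pads' length; the fingertips stand tcp_to_tips ahead of it and the grasp point (between the pads) lies 11 mm behind it (tcp_to_tips is the distance from the TCP to the fingertips, in m); y points along the fingers, x is the direction in which the jaws open and shut, and the axes are right-handed (so a half turn about y gives the same grasp; the last joint's range is limited). The gripper opens to 88 mm and grips with 3 to 60 N. Pads are 18 mm wide; open, the fingers measure 123 mm over their backs; the gripper's body (75 mm by 187 mm) begins 45 mm behind the grasp point.
Start: joints at [-1.231, 0.536, -0.004, 1.538, 0.003, 1.067, -0.071], TCP at [0.257, 0.597, 0.223] pointing down, gripper open.
Joint ranges: [-2.7, 2.7], [-0.37, 2.16], [-1.27, 1.26], [0.24, 2.4], [-1.31, 4.45], [0.19, 1.91], [-2.76, 2.76]. Speed limits (rad/s): [2.39, 2.39, 3.14, 3.14, 3.14, 3.14, 3.14].

INTERFACE

Orientations are given as a rotation vector (axis times angle).
In Python, from workcell import * gives the robot as it stands. The module is installed in compiled form; this text tells all that it offers.
- The arm moves only by the tool play_rows, never from a script. Its argument "motion" is one flat list of numbers, 7 for each row, row after row: the opening in per cent of the stroke, from 0 (shut) to 100 (fully open), then the shift along the tool's x, y, z in units of 30 mm (1.0 is 30 mm), then the turn, a rotation vector about the tool's x, y, z in units of 8 degrees (1.0 is 8 degrees). A call has 1 to 20 rows; each row is the pose to reach, as a shift and turn from the pose measured when the call began, along the tool's axes at that moment; what a row does not reach only later rows make up. A row lasts 1/10 s, in which the tool goes at most 50 mm and 8.59 degrees, less where a joint would pass 70% of its speed; a pose out of reach is approached as far as the arm can. A call with a gripper value outside its range is refused whole. The fingers move at their own pace and stop on an object; "grip_force" is the grip in N (left out, the last holds). Time passes only in rows, so rows that repeat a pose let the fingers close. It gives the time, the measured TCP pose, the force and the opening at its end, in the units of the state.
- get_state(): the state, without advancing time (a new reading comes with each control period).
- grab_frame(name): name is "scene" or "top" or "wrist"; returns the picture (420x560x3 uint8, red, green, blue); there is no depth.
- calibration(name): a dict with "K" (3x3 intrinsics, pixels), "eye" and "attitude" of the camera in the world. Camera axes: x right, y down, z forward; pixel columns grow to the right and rows downward; lengths in m; the calibration is good to about 2 mm. A picture is of the moment at which its call begins: read the wrist's pose just before it. calibration takes no time and is no camera call; for the wrist camera it gives the pose at the moment of the call.
- job_done(): hands the job in, once; it reports no verdict.
The state is a dict: "t": time; "joints": joint angles; "dq": joint speeds; "joint_efforts": joint torques, N m; "eef_pos": TCP position; "ee_rot": TCP orientation; "contact_force": force on the tool from outside, world axes, zero at the start; "torque": the same for the moment, N m; "finger_gap": finger opening in m.
Only numpy, scipy, OpenCV 4.12 (cv2) and the standard library are available. Lean on these libraries where they do the work, as an engineer would, in place of code of your own. Each camera call takes 0.05 s, during which the arm holds its last target. There are 200 camera calls.

## Working session

There is one attempt and no reset: what is moved stays moved. The work goes in short steps, Python scripts to look and compute and a tool call to move; the robot and the scene stay as the last step left them, time stands still between calls to the robot, and variables do not carry over. Pictures are saved under pics/ and viewed, about 8 in all and at most 12, crops included, and the job is handed in when it is done.

Besides the shell and the picture viewer there is one more tool, called by a JSON object that holds its "fn" and its "kwargs". play_rows: Moves the arm, as the interface text tells. Its arguments: {"type":"object","properties":{"motion":{"type":"array"},"grip_force":{"type":"number"}},"required":["motion"]}

```bash
mkdir -p pics; python3 - <<'E'
from workcell import *
import cv2,numpy as np
print(get_state())
for n in("scene","top"):
    c=calibration(n);print(n,c)
    cv2.imwrite(f"pics/{n}0.png",cv2.cvtColor(grab_frame(n),cv2.COLOR_RGB2BGR))
E
```

```text
{'t': 0.0, 'joints': array([-1.23121209,  0.53716515, -0.00445823,  1.53882615,  0.00261417,
        1.06730106, -0.07114135]), 'dq': array([-1.30480918e-03, -4.23815252e-05,  1.73619916e-03, -1.12052403e-03,
       -1.28000325e-04,  1.10913924e-04,  5.35978460e-04]), 'joint_efforts': array([ 1.42967536e-03, -5.70980752e+01,  9.92174484e-01, -2.51591277e+01,
       -5.60136186e-02,  1.78025424e-02,  1.48399549e-04]), 'eef_pos': array([0.25634414, 0.59663993, 0.22205789]), 'ee_rot': array([-1.3752818 , -0.90446257,  0.90666946]), 'contact_force': array([ 0.38544623, -0.45681341,  0.01629787]), 'torque': array([ 0.0221677 , -0.00069353,  0.03831173]), 'finger_gap': 0.08818450916162668}
scene {'K': array([[378.97182261,   0.        , 283.78915652],
       [  0.        , 378.97182261, 205.11352627],
       [  0.        ,   0.        ,   1.        ]]), 'eye': array([ 0.98923905, -0.31001457,  0.57410258]), 'attitude': array([-2.10089165, -1.0990378 ,  0.49744409])}
top {'K': array([[524.34695755,   0.        , 270.47132957],
       [  0.        , 524.34695755, 208.4677854 ],
       [  0.        ,   0.        ,   1.        ]]), 'eye': array([0.36812191, 0.00271425, 1.03941189]), 'attitude': array([-2.12961117,  2.13542123, -0.13675695])}
```

View pics/scene0.png

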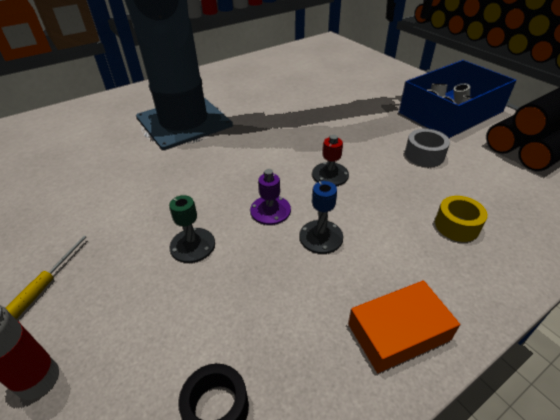

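View pics/top0.png

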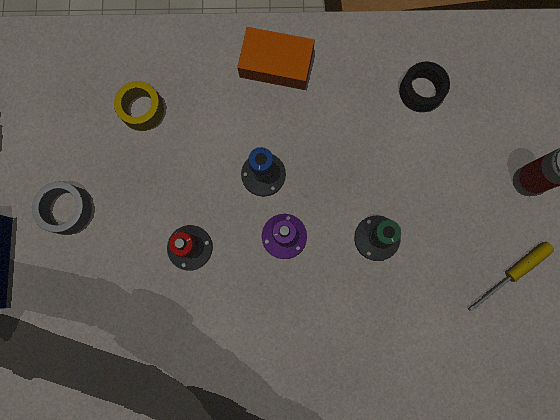

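```bash
cat > h.py <<'E'
import numpy as np,cv2
from scipy.spatial.transform import Rotation as R
from scipy.optimize import least_squares
def proj(c,P):
    q=(np.asarray(P)-c["eye"])@R.from_rotvec(c["attitude"]).as_matrix()
    return q[...,:2]/q[...,2:]*c["K"][0,0]+c["K"][:2,2]
th=np.linspace(0,2*np.pi,40,endpoint=False)
CY=np.array([[.022*np.cos(t),.022*np.sin(t),z] for z in(-.02,.02) for t in th])
def hullmask(c,p,shape=(420,560),s=4):
    h=cv2.convexHull(proj(c,CY+p).astype(np.float32))
    m=np.zeros((shape[0]*s,shape[1]*s),np.uint8)
    cv2.fillConvexPoly(m,np.round(((h+.5)*s-.5)*16).astype(np.int32),255,shift=4)
    return cv2.resize(m,shape[::-1],interpolation=cv2.INTER_AREA)/255.
def seg(img,col,box):
    f=img.astype(float);k={"red":0,"green":1,"blue":2}[col]
    o=[i for i in range(3) if i!=k]
    r=(f[...,k]-np.maximum(f[...,o[0]],f[...,o[1]]))/(f.max(-1)+1)
    m=(r>.28)&(f.max(-1)>25)
    z=np.zeros_like(m);x0,y0,x1,y1=box;z[y0:y1,x0:x1]=m[y0:y1,x0:x1]
    n,l,st,_=cv2.connectedComponentsWithStats(z.astype(np.uint8))
    return l==1+np.argmax(st[1:,4])
def filled(m):
    h=cv2.convexHull(np.argwhere(m)[:,::-1].astype(np.int32))
    z=np.zeros(m.shape,np.uint8);cv2.fillConvexPoly(z,h,1);return z.astype(float)
def feat(m):
    M=cv2.moments(m.astype(np.float32));return np.array([M["m10"]/M["m00"],M["m01"]/M["m00"]]),M["m00"]
E
python3 - <<'E'
from workcell import *
from h import *
im={n:cv2.cvtColor(cv2.imread(f"pics/{n}0.png"),cv2.COLOR_BGR2RGB) for n in("scene","top")}
box={"red":{"scene":(310,125,355,175),"top":(160,225,205,265)},"blue":{"scene":(305,175,345,215),"top":(240,140,285,185)},"green":{"scene":(165,190,205,230),"top":(370,215,410,250)}}
p0={"red":[.3,.15,.08],"blue":[.45,0,.1],"green":[.3,-.2,.1]}
tiles=[]
for k in p0:
    F={n:filled(seg(im[n],k,box[k][n])) for n in im};C={n:calibration(n) for n in im}
    f=lambda p:np.concatenate([feat(hullmask(C[n],p))[0]-feat(F[n])[0] for n in im])
    s=least_squares(f,p0[k],diff_step=.01)
    print(k,s.x.round(4),s.fun.round(2),[(feat(F[n])[1],round(feat(hullmask(C[n],s.x))[1])) for n in im])
    row=[]
    for n in im:
        x0,y0,x1,y1=box[k][n];x1=x0+40;y1=y0+40
        b=cv2.resize(im[n][y0:y1,x0:x1],(240,240),interpolation=cv2.INTER_NEAREST)
        h=hullmask(C[n],s.x)[y0:y1,x0:x1];h=cv2.resize((h>.5).astype(np.uint8),(240,240),interpolation=cv2.INTER_NEAREST)
        cs,_=cv2.findContours(h,0,2);cv2.drawContours(b,cs,-1,(255,255,0),1);row.append(b)
    tiles.append(np.vstack(row))
cv2.imwrite("pics/c1.png",np.hstack(tiles)[...,::-1])
E
```

```text
red [0.4481 0.1878 0.0771] [-0.04  0.   -0.02 -0.02] [(437.0, 455), (570.0, 561)]
blue [0.5966 0.0416 0.1147] [ 0.05 -0.01  0.04  0.02] [(647.0, 706), (539.0, 592)]
green [ 0.4514 -0.1831  0.1035] [-2.18  0.16 -2.04 -0.69] [(295.0, 718), (23.0, 612)]
```

View pics/c1.png

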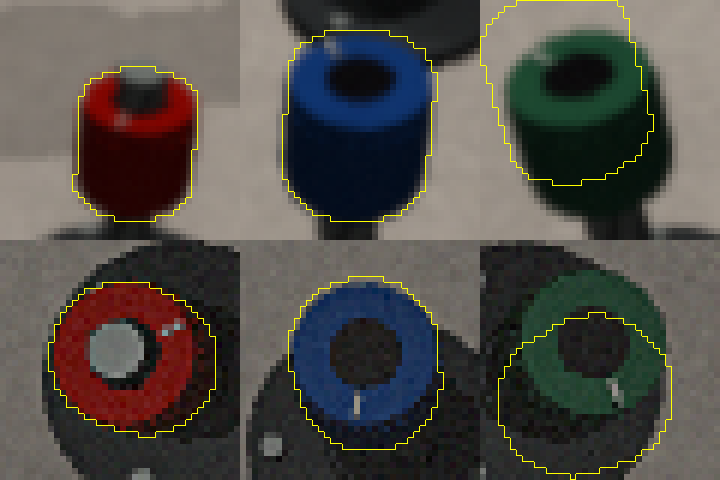

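```bash
cat >> h.py <<'E'
def topfit(ims,C,k,p0,thr={"red":95,"blue":70,"green":45},half=28,show=False):
    # fit centre of the bright top disc (radius 22 mm)
    ring=np.array([[.022*np.cos(t),.022*np.sin(t),.02] for t in th]); ch={"red":0,"green":1,"blue":2}[k]
    T={}
    for n in ims:
        u,v=proj(C[n],np.array(p0)+[0,0,.02]).astype(int);b=(max(u-half,0),max(v-half,0),u+half,v+half)
        m=seg(ims[n],k,b)&(ims[n][...,ch]>thr[k]);l=cv2.connectedComponentsWithStats(m.astype(np.uint8))
        m=l[1]==1+np.argmax(l[2][1:,4]);T[n]=cv2.fitEllipse(cv2.convexHull(np.argwhere(m)[:,::-1].astype(np.float32)))
    def f(p): return np.concatenate([np.array(cv2.fitEllipse(proj(C[n],ring+p).astype(np.float32))[0])-T[n][0] for n in ims])
    s=least_squares(f,p0,diff_step=1e-3)
    return s.x,s.fun,{n:(np.round(T[n][1],1),np.round(cv2.fitEllipse(proj(C[n],ring+s.x).astype(np.float32))[1],1)) for n in ims}
E
python3 - <<'E'
from workcell import *
from h import *
im={n:cv2.cvtColor(cv2.imread(f"pics/{n}0.png"),cv2.COLOR_BGR2RGB) for n in("scene","top")}
C={n:calibration(n) for n in im}
for k,p in {"red":[.448,.188,.077],"blue":[.597,.042,.115],"green":[.4,-.2,.1]}.items():
    x,r,e=topfit(im,C,k,p);print(k,x.round(4),r.round(2),e)
s=get_state();M=R.from_rotvec(s["ee_rot"]).as_matrix();print(M.round(3))
w=calibration("wrist");A=R.from_rotvec(w["attitude"]).as_matrix()
print("cam in tool",M.T@(w["eye"]-s["eef_pos"]),"\n",(M.T@A).round(2),w["K"][0,0])
print("shift to above red, units", M.T@(np.array([.448,.188,.20])-s["eef_pos"])/.03)
E
```

```text
red [0.4479 0.1875 0.077 ] [-0.07  0.01 -0.04 -0.03] {'scene': (array([10. , 19.4]), array([10.8, 19.6])), 'top': (array([22.4, 23.8]), array([23.9, 24.6]))}
blue [0.5962 0.0415 0.1119] [-0.09  0.01 -0.08 -0.05] {'scene': (array([15.5, 23.4]), array([15.7, 24.5])), 'top': (array([22.8, 23.4]), array([24.1, 24.8]))}
green [ 0.4499 -0.1871  0.0803] [-0.42  0.02 -0.39 -0.13] {'scene': (array([ 9.9, 16.5]), array([15.5, 24.7])), 'top': (array([2.5, 4.2]), array([24.3, 25.1]))}
[[ 0.395 -0.001 -0.919]
 [ 0.919 -0.001  0.395]
 [-0.002 -1.    -0.   ]]
cam in tool [ 0.00085803 -0.16194204  0.06930675] 
 [[ 1.    0.    0.  ]
 [-0.   -0.27  0.96]
 [ 0.   -0.96 -0.27]] 325.5044024129442
shift to above red, units [ -9.99430168   0.75491255 -11.24548472]
```

{"fn": "play_rows", "kwargs": {"motion": [100,-10,0.75,-11.25,0,0,0,100,-10,0.75,-11.25,0,0,0,100,-10,0.75,-11.25,0,0,0,100,-10,0.75,-11.25,0,0,0,100,-10,0.75,-11.25,0,0,0,100,-10,0.75,-11.25,0,0,0,100,-10,0.75,-11.25,0,0,0,100,-10,0.75,-11.25,0,0,0,100,-10,0.75,-11.25,0,0,0,100,-10,0.75,-11.25,0,0,0,100,-10,0.75,-11.25,0,0,0,100,-10,0.75,-11.25,0,0,0,100,-10,0.75,-11.25,0,0,0]}}

```text
t: 1.4
eef_pos: [0.4473, 0.1896, 0.2001]
ee_rot: [-1.374, -0.907, 0.909]
contact_force: [-0.0, -0.4, 1.1]
finger_gap: 0.088
```

```bash
cat > look.py <<'E'
from workcell import *
from h import *
import sys
tag=sys.argv[1]
s=get_state();C={};im={}
for n in("wrist","scene","top"):
    C[n]=calibration(n);im[n]=grab_frame(n);cv2.imwrite(f"pics/{n}{tag}.png",im[n][...,::-1])
np.save(f"C{tag}.npy",C,allow_pickle=True)
M=R.from_rotvec(s["ee_rot"]).as_matrix();print(s["t"],s["eef_pos"],s["joints"].round(2),s["finger_gap"]);print(M.round(3))
for k,p in {"red":[.448,.188,.077],"blue":[.596,.0415,.112]}.items():
    print(k,{n:proj(C[n],np.array(p)+[0,0,.02]).round(1) for n in C})
print("to grasp, units",M.T@(np.array([.4479,.1875,.066])-s["eef_pos"])/.03)
E
python3 look.py 1
```

```text
1.4 [0.44732049 0.18959825 0.20006877] [-0.6   0.29  0.13  1.99 -0.05  0.87  0.72] 0.08796923455017283
[[ 0.392 -0.001 -0.92 ]
 [ 0.92  -0.001  0.392]
 [-0.001 -1.     0.   ]]
red {'wrist': array([279.1, 199.5]), 'scene': array([332.8, 141.2]), 'top': array([179.9, 243.5])}
blue {'wrist': array([193.8, 417. ]), 'scene': array([324.5, 187.9]), 'top': array([260.2, 158.5])}
to grasp, units [-0.05127615  4.46900531 -0.04713343]
```

View pics/wrist1.png

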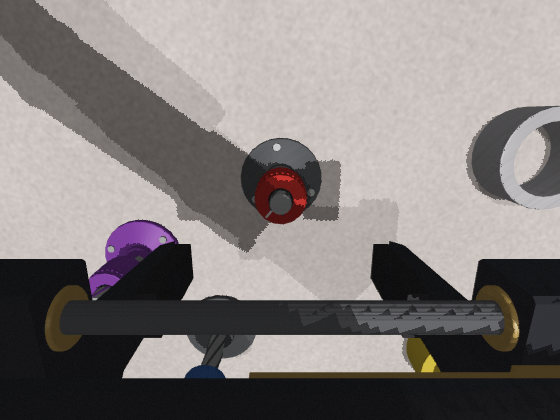

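{"fn": "play_rows", "kwargs": {"motion": [100,-0.05,2,-0.05,0,0,0,100,-0.05,3.5,-0.05,0,0,0,100,-0.05,4.45,-0.05,0,0,0,100,-0.05,4.45,-0.05,0,0,0,100,-0.05,4.45,-0.05,0,0,0], "grip_force": 20}}

```text
t: 2.05
eef_pos: [0.4484, 0.1872, 0.0671]
ee_rot: [-1.374, -0.906, 0.909]
contact_force: [0.1, -0.1, -0.0]
finger_gap: 0.0878
```

{"fn": "play_rows", "kwargs": {"motion": [40,0,0,0,0,0,0,40,0,0,0,0,0,0,30,0,0,0,0,0,0,20,0,0,0,0,0,0,20,0,0,0,0,0,0,20,0,0,0,0,0,0], "grip_force": 20}}

```text
t: 2.65
eef_pos: [0.4487, 0.1877, 0.0673]
ee_rot: [-1.374, -0.907, 0.908]
contact_force: [-1.0, 0.6, 0.2]
finger_gap: 0.0432
```

```bash
python3 look.py 2; python3 -c "
from workcell import *
s=get_state();print(s['contact_force'],s['torque'])"
```

```text
2.65 [0.44870361 0.18768779 0.06733748] [-0.57  0.51  0.1   2.07 -0.09  0.56  0.76] 0.04316582099058698
[[ 0.392 -0.    -0.92 ]
 [ 0.92  -0.001  0.392]
 [-0.001 -1.    -0.   ]]
red {'wrist': array([279.5, 271.3]), 'scene': array([332.8, 141.2]), 'top': array([179.9, 243.5])}
blue {'wrist': array([128. , 649.6]), 'scene': array([324.5, 187.9]), 'top': array([260.2, 158.5])}
to grasp, units [-0.01623054  0.04459278  0.0221899 ]
[-0.56952176  1.00178007  2.28744455] [ 0.24261398 -0.07871806 -0.01688011]
```

View pics/wrist2.png

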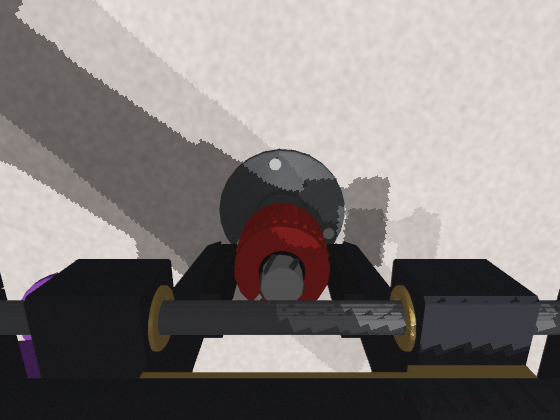

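{"fn": "play_rows", "kwargs": {"motion": [20,0,-0.098,0,0,-0.7,0,20,0,-0.195,0,0,-1.4,0,20,0,-0.293,0,0,-2.1,0,20,0,-0.391,0,0,-2.8,0,20,0,-0.489,0,0,-3.5,0,20,0,-0.586,0,0,-4.2,0,20,0,-0.684,0,0,-4.9,0,20,0,-0.782,0,0,-5.6,0,20,0,-0.88,0,0,-6.3,0,20,0,-0.977,0,0,-7,0,20,0,-0.977,0,0,-7,0,20,0,-0.977,0,0,-7,0], "grip_force": 20}}

```text
t: 4.0
eef_pos: [0.4487, 0.1884, 0.0966]
ee_rot: [-0.881, -1.617, 1.617]
contact_force: [-0.8, 2.9, 0.6]
finger_gap: 0.0434
```

```bash
python3 look.py 3; python3 -c "
from workcell import *
s=get_state();print(s['contact_force'],s['torque'])
import cv2,numpy as np
a=cv2.imread('pics/scene3.png')[110:230,270:370]
b=cv2.imread('pics/wrist3.png')
cv2.imwrite('pics/c3.png',np.hstack([cv2.resize(a,(400,480),interpolation=2),cv2.resize(b[150:350,200:360],(384,480))]))"
```

```text
4.0 [0.44866523 0.18835848 0.09660622] [-0.36  0.46 -0.15  2.05  0.11  0.64  1.55] 0.043370697776815875
[[-0.542 -0.    -0.841]
 [ 0.841  0.    -0.542]
 [ 0.    -1.     0.   ]]
red {'wrist': array([281.7, 244.9]), 'scene': array([332.8, 141.2]), 'top': array([179.9, 243.5])}
blue {'wrist': array([-152.5,  363.2]), 'scene': array([324.5, 187.9]), 'top': array([260.2, 158.5])}
to grasp, units [-0.01049981  1.02021162  0.03675279]
[-1.29013965  4.9193506   2.53333544] [ 0.96739437  0.17819305 -0.05716647]
```

View pics/c3.png

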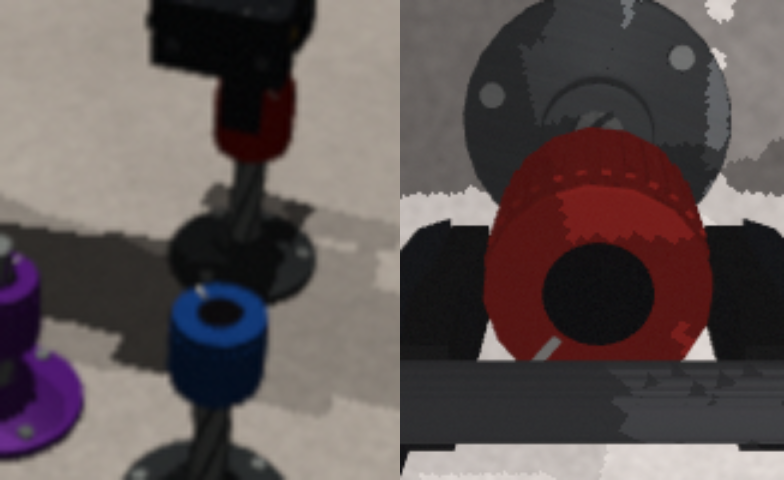

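{"fn": "play_rows", "kwargs": {"motion": [20,0,-0.084,0,0,-0.6,0,20,0,-0.168,0,0,-1.2,0,20,0,-0.168,0,0,-1.2,0,20,0,-0.168,0,0,-1.2,0], "grip_force": 20}}

```text
t: 4.55
eef_pos: [0.4486, 0.1885, 0.1015]
ee_rot: [-0.764, -1.729, 1.729]
contact_force: [-1.0, 3.5, 0.9]
finger_gap: 0.0437
```

{"fn": "play_rows", "kwargs": {"motion": [100,0,0,0,0,0,0,100,0,0,0,0,0,0,100,0,0,0,0,0,0,100,0,-1.5,0,0,0,0,100,0,-3,0,0,0,0,100,0,-4,0,0,0,0,100,0,-4,2,0,0,0,100,0,-4,3.5,0,0,0,100,0,-4,5,0,0,0,100,0,-4,5,0,0,0,100,0,-4,5,0,0,0]}}

```text
t: 5.65
eef_pos: [0.3376, 0.0868, 0.2218]
ee_rot: [-0.766, -1.728, 1.728]
contact_force: [-0.5, -0.2, -0.1]
finger_gap: 0.0881
```

```bash
python3 look.py 4; python3 -c "
import cv2,numpy as np
a=cv2.imread('pics/scene4.png')[110:230,290:370]
b=cv2.imread('pics/wrist4.png')
c=cv2.imread('pics/top4.png')[140:270,160:290]
cv2.imwrite('pics/c4.png',np.vstack([np.hstack([cv2.resize(a,(240,360),interpolation=2),cv2.resize(c,(360,360))]),cv2.resize(b,(600,240))[:240]]))
cv2.imwrite('pics/c4.png',np.hstack([cv2.resize(a,(280,420)),b[:,:500]]))"
python3 - <<'E'
from h import *
C=np.load("C4.npy",allow_pickle=True).item()
im={n:cv2.imread(f"pics/{n}4.png")[...,::-1] for n in("scene","top")}
for k,p in {"red":[.448,.188,.111],"blue":[.596,.0415,.112]}.items():
    try: x,r,e=topfit(im,C,k,p);print(k,x.round(4),r.round(2),e)
    except Exception as E: print(E)
E
```

```text
5.65 [0.33763181 0.08679871 0.22184548] [-0.17  0.02 -0.21  2.25  0.01  0.87  1.92] 0.08806586906869042
[[-0.672  0.001 -0.741]
 [ 0.741 -0.    -0.672]
 [-0.001 -1.    -0.   ]]
red {'wrist': array([282.5, 332.7]), 'scene': array([332.8, 141.2]), 'top': array([179.9, 243.5])}
blue {'wrist': array([ 60.6, 367.1]), 'scene': array([324.5, 187.9]), 'top': array([260.2, 158.5])}
to grasp, units [ 0.02084132  5.19706422 -4.97535211]
red [0.4482 0.1875 0.1111] [ 0.16 -0.03  0.11  0.08] {'scene': (array([ 9.9, 19.5]), array([10.6, 20.1])), 'top': (array([23.8, 24.6]), array([24.8, 25.5]))}
blue [0.5956 0.0417 0.1113] [-0.17  0.03 -0.14 -0.09] {'scene': (array([15.4, 23.2]), array([15.7, 24.5])), 'top': (array([23.4, 24.5]), array([24.1, 24.7]))}
```

View pics/c4.png

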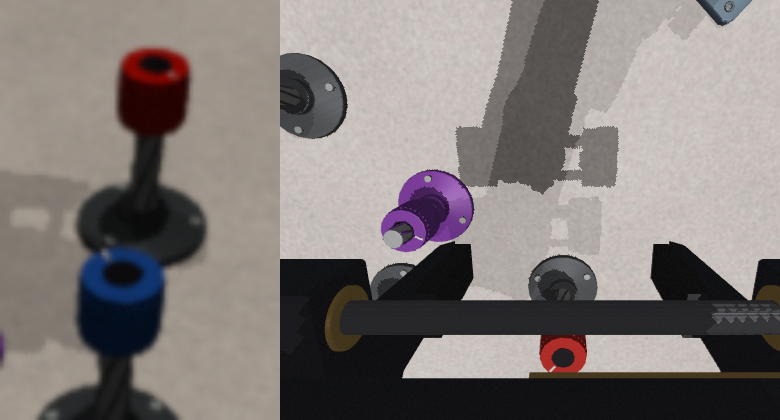

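{"fn": "play_rows", "kwargs": {"motion": [100,-1.45,0,-7.5,0,0,0,100,-1.45,0,-7.5,0,0,0,100,-1.45,0,-7.5,0,0,0,100,-1.45,0,-7.5,0,0,0,100,-1.45,0,-7.5,0,0,0,100,-1.45,0,-7.5,0,0,0,100,-1.45,0,-7.5,0,0,0,100,-1.45,0,-7.5,0,0,0,100,-1.45,0,-7.5,0,0,0]}}

```text
t: 6.7
eef_pos: [0.5338, 0.2072, 0.2221]
ee_rot: [-0.764, -1.73, 1.729]
contact_force: [-0.5, 0.1, -0.4]
finger_gap: 0.0882
```

```bash
python3 look.py 5
```

```text
6.7 [0.53383061 0.20722074 0.22212205] [-0.29  0.42 -0.21  1.74  0.1   1.    1.77] 0.08822751002679372
[[-0.673  0.    -0.739]
 [ 0.739  0.    -0.673]
 [-0.    -1.    -0.   ]]
red {'wrist': array([333.6, 103.1]), 'scene': array([332.8, 141.2]), 'top': array([179.9, 243.5])}
blue {'wrist': array([ 62. , 116.7]), 'scene': array([324.5, 187.9]), 'top': array([260.2, 158.5])}
to grasp, units [1.44336233 5.20323963 2.56163442]
```

{"fn": "play_rows", "kwargs": {"motion": [100,-4,0,0,0,0,0,100,-4,0,0,0,0,0,100,-4,0,0,0,0,0,100,-4,0,0,0,0,0,100,-4,0,0,0,0,0,100,-4,0,0,0,0,0]}}

```text
t: 7.45
eef_pos: [0.614, 0.1206, 0.2226]
ee_rot: [-0.762, -1.732, 1.729]
contact_force: [0.5, -0.6, -0.5]
finger_gap: 0.0884
```

```bash
python3 look.py 6; python3 -c "
import cv2,numpy as np
a=cv2.imread('pics/wrist5.png')[:250];b=cv2.imread('pics/wrist6.png')[:250]
cv2.imwrite('pics/c6.png',np.vstack([a,b]))"
```

```text
7.45 [0.61395532 0.12062135 0.22256326] [-0.14  0.5  -0.17  1.6   0.09  1.05  1.97] 0.08839971195027084
[[-0.675  0.    -0.738]
 [ 0.738  0.002 -0.675]
 [ 0.001 -1.    -0.001]]
red {'wrist': array([473.4, 102.5]), 'scene': array([332.8, 141.2]), 'top': array([179.9, 243.5])}
blue {'wrist': array([219.9, 115.3]), 'scene': array([324.5, 187.9]), 'top': array([260.2, 158.5])}
to grasp, units [5.37729718 5.22007068 2.58438962]
```

View pics/c6.png

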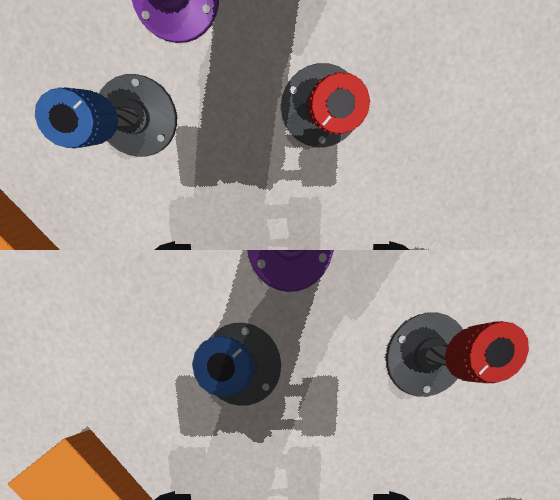

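```bash
python3 - <<'E'
from h import *
from scipy.optimize import minimize
C={i:np.load(f"C{i}.npy",allow_pickle=True).item()["wrist"] for i in(5,6)}
im={i:cv2.imread(f"pics/wrist{i}.png")[...,::-1] for i in(5,6)}
tiles=[]
for k,p in {"red":[.448,.1875,.111],"blue":[.596,.0415,.112]}.items():
    F={}
    for i in C:
        u,v=proj(C[i],np.array(p)).astype(int);b=(max(u-55,0),max(v-55,0),u+55,v+55)
        F[i]=filled(seg(im[i],k,b))
    f=lambda p:sum(np.abs(hullmask(C[i],p)-F[i]).sum() for i in C)
    s=minimize(f,p,method="Nelder-Mead",options=dict(initial_simplex=np.array(p)+.003*np.vstack([np.zeros(3),np.eye(3)]),xatol=1e-5,fatol=.5))
    print(k,s.x.round(4),s.fun,[F[i].sum() for i in C],[hullmask(C[i],s.x).sum().round() for i in C])
    sw=lambda dz:round(minimize(lambda q:f([q[0],q[1],s.x[2]+dz]),s.x[:2],method="Nelder-Mead",options=dict(initial_simplex=s.x[:2]+.001*np.array([[0,0],[1,0],[0,1]]),xatol=2e-5)).fun)
    print([sw(d) for d in(-.002,-.001,.001,.002)])
    for i in C:
        u,v=proj(C[i],s.x).astype(int);x0,y0=max(u-50,0),max(v-50,0)
        t=cv2.resize(im[i][y0:y0+100,x0:x0+100],(380,280),interpolation=0)
        t=cv2.resize(im[i][y0:y0+100,x0:x0+100],(300,300),interpolation=0)
        for zz,c in((.02,(255,255,0)),(-.02,(0,255,255))):
            q=(proj(C[i],CY[:40]*[1,1,0]+s.x+[0,0,zz])+.5-[x0,y0])*3
            cv2.polylines(t,[q.round().astype(np.int32)],True,c)
        tiles.append(t)
cv2.imwrite("pics/c7.png",np.vstack([np.hstack(tiles[:2]),np.hstack(tiles[2:])])[...,::-1])
for j in(4,5,6):
  Cj=np.load(f"C{j}.npy",allow_pickle=True).item();ij={n:cv2.imread(f"pics/{n}{j}.png")[...,::-1] for n in("scene","top")}
  for k,p in {"red":[.448,.188,.111],"blue":[.596,.0415,.112]}.items():
    try: x,r,e=topfit(ij,Cj,k,p);print(j,k,x.round(4),r.round(2),e)
    except Exception as E: print(E)
E
```

```text
red [0.4493 0.1882 0.1115] 250.65098039215687 [np.float64(3121.0), np.float64(4226.0)] [np.float64(3070.0), np.float64(4271.0)]
[315, 260, 268, 295]
blue [0.5962 0.043  0.111 ] 239.9411764705882 [np.float64(4058.0), np.float64(2969.0)] [np.float64(4145.0), np.float64(2967.0)]
[307, 259, 256, 290]
4 red [0.4482 0.1875 0.1111] [ 0.16 -0.03  0.11  0.08] {'scene': (array([ 9.9, 19.5]), array([10.6, 20.1])), 'top': (array([23.8, 24.6]), array([24.8, 25.5]))}
4 blue [0.5956 0.0417 0.1113] [-0.17  0.03 -0.14 -0.09] {'scene': (array([15.4, 23.2]), array([15.7, 24.5])), 'top': (array([23.4, 24.5]), array([24.1, 24.7]))}
5 red [0.4509 0.1833 0.1136] [-0.43  0.07 -0.28 -0.2 ] {'scene': (array([10. , 19.5]), array([10.6, 20.3])), 'top': (array([19.7, 23.2]), array([24.9, 25.6]))}
5 blue [0.5953 0.0415 0.1111] [-0.33  0.05 -0.27 -0.19] {'scene': (array([15.5, 23.7]), array([15.7, 24.5])), 'top': (array([24.1, 24.6]), array([24.1, 24.7]))}
attempt to get argmax of an empty sequence
attempt to get argmax of an empty sequence
```

View pics/c7.png

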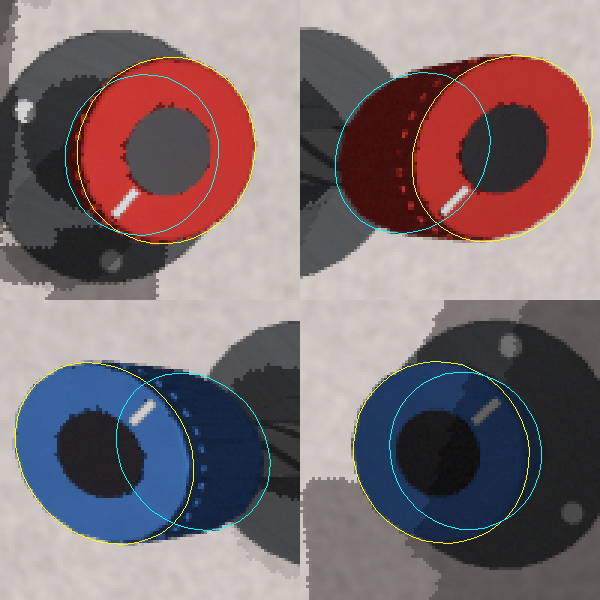

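```bash
python3 -c "
from workcell import *
s=get_state();print(s['t'],s['contact_force']);print(job_done())"
```

```text
7.6 [-0.18888199 -1.31601233 -0.41564083]
the job is handed in; nothing more can be done
None
```

I gripped the red collar, spun it up about 1.14 rad (roughly 34 mm) in one grasp with the gripper rising alongside, then let go and backed off. I handed the job in at 7.6 s with the open gripper well above and touching nothing.

- **Two wrist-camera views:** red centre at 111.5 mm, blue at 111.0 mm.
- **Fixed cameras, clear view:** red at 111.1 mm, blue at 111.3 mm. Before the move they had put red at 77.0 mm and blue at 111.9 mm.

These agree to about 0.5 mm, so I count the two collars as level to within about 1 mm.

- **Disagreement:** one later fixed-camera fit put red at 113.6 mm. Its top-view outline was smaller than it should be (probably partly hidden by the arm), so I discounted it.
- **Failed:** a final fixed-camera fit found no collar pixels at all.
- **Bystanders:** I did not touch the blue, green or purple parts. I never got a good height for green, as the colour detection failed on it.

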